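# Take the amber light shield off its barbed hook and stand it in its foot

## Robot

A 6-joint arm with a two-finger parallel gripper is mounted at the origin on the work surface; the furniture and walls round the work are solid. World frame = base frame: x ahead of the robot, y to its left, z up, the work surface at z = 0. Lengths are in mm, angles in rad, forces in N, time in s.
With the tool pointing down it reaches from about 425 to 1125 mm from the base axis. Payload 14.9 kg.
Tool frame: the origin (TCP) lies at the very end of the fingers, on their centre line; the grasp point (between the pads) lies arm.grip_point_offset behind it (arm.grip_point_offset is the distance from the TCP to the grasp point, in mm); z points along the fingers, y is the line along which they close (so a half turn about z gives the same grasp; the last joint's range is limited). The gripper opens to 91 mm and grips with 3 to 60 N. Pads are 32 mm wide; open, the fingers measure 118 mm over their backs; the gripper's body (76 mm by 178 mm) begins 60 mm behind the grasp point.
Start: joints at [-1.168, 0.379, 1.734, -0, 1.028, -0.033], TCP at [295.493, -634.588, 213.932] pointing down, gripper open.
Joint ranges: [-2.77, 2.77], [-0.74, 2.19], [0, 2.66], [-1.06, 4.2], [0.31, 2.87], [-3.08, 3.08]. Speed limits (rad/s): [1.89, 1.89, 2.39, 3.14, 3.14, 3.14].

## Interface

Orientations are given as a unit quaternion [x, y, z, w].
In Python, from cell import arm gives the robot as it stands.
- The arm moves only by the tool jog_arm, never from a script. Its arguments are lists of equal length, an entry for each row: "delta_pos": the shift along the world's x, y, z in mm, a list of three; "delta_rot": the turn, a rotation vector about the world's x, y, z in degrees, a list of three. A call has 1 to 20 rows; each row shifts and turns the commanded pose from where the row before left it; what a row does not reach is not made up. A row lasts 1/8 s, in which the tool goes at most 62.5 mm and 10.7 degrees, less where a joint would pass 70% of its speed; a pose out of reach is approached as far as the arm can. A call with a gripper value outside its range is refused whole. "grip" is the finger opening in mm, from 0 to 91.2, set as the call begins (left out, the last holds). The fingers move at their own pace and stop on an object; "newtons" is the grip in N (left out, the last holds). Time passes only in rows, so rows that do not move let the fingers close. It gives the time, the measured TCP pose, the force, the opening and the grip force at its end, in the units of the state.
- arm.state(): the state, without advancing time (a new reading comes with each control period).
- arm.camera(name): name is "side" or "top"; returns the picture (400x640x3 uint8, red, green, blue); there is no depth.
- arm.camera_model(name): a dict with "fx", "fy", "cx", "cy" (pixels), "k1" (the pictures are not rectified: a ray, as slopes to the right and down, at radius r is drawn at 1 + k1 r^2 times it, then the intrinsics apply), "cam_to_world" (4x4, takes a point from camera to world coordinates). Camera axes: x right, y up, looking along -z (the intrinsics and any distortion apply to the point x, -y, -z); pixel columns grow to the right and rows downward; lengths in mm; the calibration is good to about 2 mm. A picture is of the moment at which its call begins. camera_model takes no time and is no camera call.
- arm.sign_off(): hands the job in; it is judged then, once.
The state is a dict: "time": time; "joint_positions": joint angles; "qvel": joint speeds; "effort": joint torques, N m; "eef_pos": TCP position; "tool_rot": TCP orientation; "force": force on the tool from outside, world axes, zero at the start; "ft_torque": the same for the moment, N m; "gripper_width": opening from 0.0 (shut) to 1.0 (fully open); "grip_force": force on a finger pad.
Only numpy, scipy, OpenCV 4.12 (cv2) and the standard library are available. Lean on these libraries where they do the work, as an engineer would, in place of code of your own. Each camera call takes 0.05 s, during which the arm holds its last target. There are 200 camera calls.

## Task

The amber light shield hangs by its hand hole on the barbed hook. Take it off by raising it, tilting it and backing it out over the barb without forcing it against the hook, then stand it upright in the slotted foot in front of the tube rack: fully down in the slot, centred along the foot, and let go. Leave the tube rack where it is.

Things in the scene. Friction and masses are not known exactly. Their poses are not given: they have to be found in the camera images.
- shield: Loose flat amber (orange) panel, 8 mm thick (its x), 150 mm wide (y), 177 mm tall (z), 150 to 310 g. Origin: centre of its lower edge. Hangs upright on the hook by its hand hole, x axis within 3 degrees of the stand's x. The solid part above the hole is 80 mm tall: pinch it from above across the thickness. Both faces are alike: it may stand in the foot either way round.
- shield_hole (a point): Centre of the shield's hand hole, 85 mm above the lower edge, centred sideways; axes as the shield. The hole is 24 mm high (z) and 36 mm wide (y), with its upper corners cut at 45 degrees down to a flat top 10 mm wide. At the start this top rests on the hook's level rod. An upright shield cannot pass the barbed tip.
- hook_stand: Fixed grey stand, base 150 x 110 x 14 mm. Origin under the base, on the table. Post 16 mm thick at x = +50 mm, top at 162 mm. From it a steel rod 8 mm thick runs level towards -x at y = 0, z = 150 mm (axis). The hook points along the stand's -x: to the robot's right, give or take 23 degrees. The shield hangs at x = -12 to +12 mm.
- hook_bend (a point): Where the rod begins to bend up (its axis): stand x = -35 mm, z = 150 mm. It rises 4 mm over 7 mm, then at 60 degrees from the level to the tip. To free the shield: raise it 8 mm (hole centred on the rod), bring the hole to the bend while tilting the shield 40 degrees (30 to 50 will do), top leaning to the post (+x), lower edge out (-x).
- hook_tip (a point): Centre of the hook's rounded tip: stand x = -58 mm, z = 182 mm; axes as the stand. A barb 4 mm thick runs from it back to x = -48 mm, z = 178 mm. Draw the tilted shield out over it along the 60 degree slope (up and to -x), the hole's centre 2 to 3 mm to the post side of the sloping rod's centre line, until 50 mm past the tip.
- foot: Fixed foot for the shield: grey base plate 100 mm (x) x 170 mm (y) x 8 mm with two black rails, about 37 mm high, that leave a slot along y at x = 0, open at both ends: 11 mm wide, floor at z = 8 mm, the uppermost 12 mm flared to a mouth about 20 mm wide. Origin: centre of its underside, on the table.
- slot_floor (a point): Middle of the slot's floor, where the centre of the shield's lower edge belongs; axes as the foot.
- rack: Loose white tube rack with tubes, 23 x 205 x 100 mm, standing lengthwise behind the foot, its centre line about 90 mm to +x of the foot's origin. Origin: centre of its underside. Not to be disturbed.
There are look-alikes about, which are no part of the job. What is shaped like the foot but blue is not meant.

How it is judged:
By the outcome, as a careful person would: the job done as asked, in the order asked, and still so for the second after the job is handed in, with the robot touching nothing.
It also fails if it takes over 40 s, if anything falls off the work surface, if the arm or the gripper's body presses on something with over 40 N, if the wrist force passes 120 N, or if a joint passes its speed limit or range.

## Working session

There is one attempt and no reset: what is moved stays moved. The work goes in short steps, Python scripts to look and compute and a tool call to move; the robot and the scene stay as the last step left them, time stands still between calls to the robot, and variables do not carry over. Pictures are saved under pics/ and viewed, at most 10 in all, crops included, and the job is handed in when it is done.

Besides the shell and the picture viewer there is one more tool, called after "Request:" as a command line: name --argument value ..., lists and objects as JSON in quotes. jog_arm: Moves the arm, as the interface text tells. Its arguments: {"type":"object","properties":{"delta_pos":{"type":"array","items":{"type":"array","items":{"type":"number"}}},"delta_rot":{"type":"array","items":{"type":"array","items":{"type":"number"}}},"grip":{"type":"number"},"newtons":{"type":"number"}},"required":["delta_pos","delta_rot"]}

```bash
mkdir -p pics; ls; cat > h.py <<'E'
import numpy as np, cv2
from cell import arm
def K(m): return np.array([[m["fx"],0,m["cx"]],[0,m["fy"],m["cy"]],[0,0,1]],float)
def ray(name,uv):
    m=arm.camera_model(name); d=np.array([m["k1"],0,0,0,0],float)
    p=cv2.undistortPoints(np.array([[uv]],float),K(m),d)[0,0]
    T=np.array(m["cam_to_world"]); return T[:3,3],T[:3,:3]@np.array([p[0],-p[1],-1])
def onz(name,uv,z):
    o,r=ray(name,uv); return o+r*(z-o[2])/r[2]
def proj(name,P):
    m=arm.camera_model(name); T=np.array(m["cam_to_world"]); P=np.atleast_2d(P)
    c=(P-T[:3,3])@T[:3,:3]; c=c*[1,-1,-1]
    return cv2.projectPoints(c,np.zeros(3),np.zeros(3),K(m),np.array([m["k1"],0,0,0,0],float))[0][:,0]
def tri(uv1,uv2):
    a,r=ray("side",uv1); b,s=ray("top",uv2)
    t=np.linalg.lstsq(np.c_[r,-s],b-a,rcond=None)[0]; p,q=a+r*t[0],b+s*t[1]
    return (p+q)/2,np.linalg.norm(p-q)
E
python3 - <<'E'
from h import *
for n in("side","top"):
    cv2.imwrite(f"pics/{n}0.png",cv2.cvtColor(arm.camera(n),cv2.COLOR_RGB2BGR))
    m=arm.camera_model(n);print(n,{k:(np.round(v,3).tolist()) for k,v in m.items()})
print(arm.grip_point_offset,arm.state())
E
```

```text
pics
side {'fx': 484.922, 'fy': 484.922, 'cx': 315.894, 'cy': 202.618, 'k1': -0.093, 'cam_to_world': [[1.0, -0.006, -0.005, 513.222], [-0.001, 0.572, -0.82, -875.166], [0.007, 0.82, 0.572, 754.836], [0.0, 0.0, 0.0, 1.0]]}
top {'fx': 377.158, 'fy': 377.158, 'cx': 322.203, 'cy': 198.397, 'k1': 0.023, 'cam_to_world': [[-0.016, 0.998, -0.063, 466.336], [-0.999, -0.017, -0.027, 3.944], [-0.028, 0.063, 0.998, 964.644], [0.0, 0.0, 0.0, 1.0]]}
18.8 {'time': 0.1, 'joint_positions': array([-1.16824834e+00,  3.79344084e-01,  1.73473165e+00,  5.56279736e-06,
        1.02849869e+00, -3.32834219e-02]), 'qvel': array([-0.00011732, -0.00076218, -0.00155981,  0.00061359,  0.00018024,
       -0.00071516]), 'effort': array([-1.90374369e-03, -7.65054202e+01, -4.35293198e+01,  6.52204617e-02,
        3.98855971e-02, -2.16955021e-05]), 'eef_pos': array([ 295.38014653, -634.2285815 ,  213.35767453]), 'tool_rot': array([ 9.76350377e-01,  2.16193665e-01, -8.77778985e-05, -4.82978480e-04]), 'force': array([-0.14148824,  1.71405309, -0.05266103]), 'ft_torque': array([-0.02659861,  0.02330816,  0.03060131]), 'grip_force': 0.0, 'gripper_width': 0.9992721672924108}
```

View pics/side0.png

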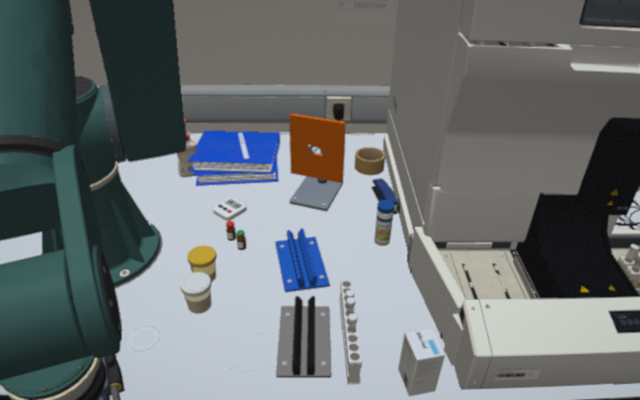

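View pics/top0.png

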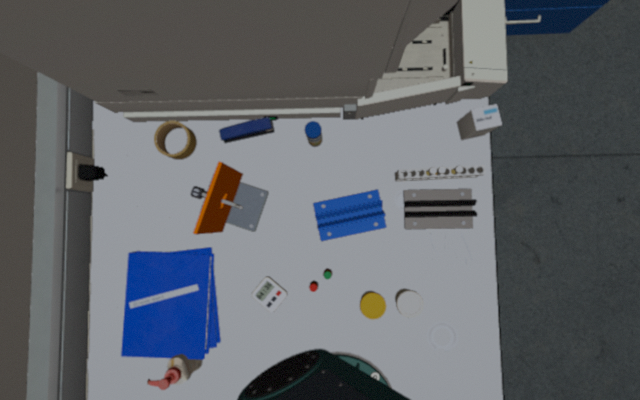

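The side picture shows the orange shield at (317,148), with the hook tip through its hole at (316,150). The foot candidates are a grey plate with black rails at (304,340), next to the white rack at (351,330), and a blue look-alike at (302,260). In the top picture the shield is at (218,198), the grey foot at (440,209), the rack at (440,173) and the blue look-alike at (349,215). The grey foot is the one meant: its colour matches and the rack stands on its +x side. The amber shield on the stand is the only shield. I'll enlarge both to confirm.

```bash
python3 - <<'E'
from h import *
t=cv2.imread("pics/top0.png");s=cv2.imread("pics/side0.png")
def c(im,x,y,w,h,k): return cv2.resize(im[y:y+h,x:x+w],None,fx=k,fy=k,interpolation=cv2.INTER_CUBIC)
# A: shield: top crop origin (180,150) 100x100 x4 ; side crop (270,105) 100x110 -> x4
cv2.imwrite("pics/shield.png",np.hstack([c(t,185,150,100,100,4),c(s,270,110,100,100,4)]))
cv2.imwrite("pics/foot.png",np.hstack([c(t,390,155,100,100,4),c(s,270,280,100,100,4)]))
E
```

```text
(no output)
```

View pics/shield.png

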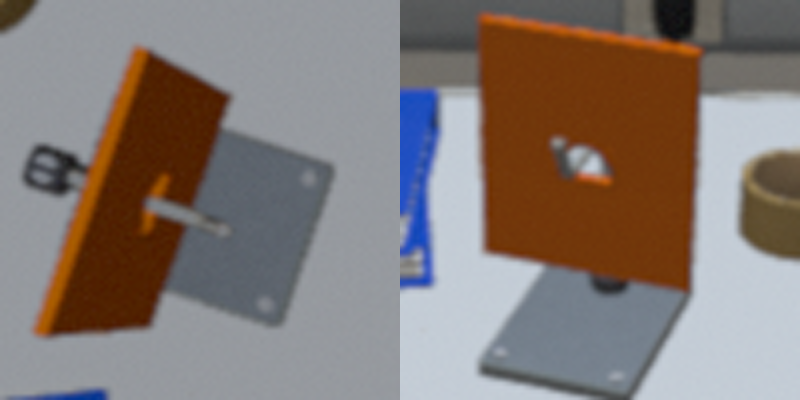

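View pics/foot.png

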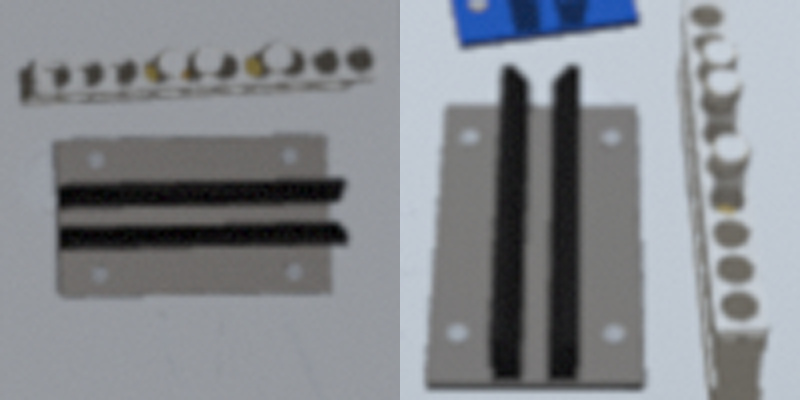

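The left crops confirm the amber shield: top-view front-face corners at about (49,335), (148,55), (230,95) and (152,325) in crop pixels, hook tip at (225,231). The right crops confirm the grey foot with black rails next to the rack. Next I fit the poses over both views.

```bash
cat > fit.py <<'E'
from h import *
from scipy.optimize import least_squares
def Rz(a): c,s=np.cos(a),np.sin(a); return np.array([[c,-s,0],[s,c,0],[0,0,1]])
def full(p,o): return (np.array(p,float)+.5)/4-.5+np.array(o)
def fit(obs,x0,zfree):
    # obs: (cam, local point, crop px, origin)
    def world(p,l): return Rz(p[0])@np.array(l,float)+np.array([p[1],p[2],p[3] if zfree else 0])
    def f(p): return np.concatenate([proj(c,world(p,l))[0]-full(q,o) for c,l,q,o in obs])
    r=least_squares(f,x0,x_scale=[.01,1,1,1][:len(x0)],loss='soft_l1')
    print("yaw deg %.2f pos %s"%(np.degrees(r.x[0]),r.x[1:].round(1)));print(f(r.x).reshape(-1,2).round(1).tolist());return r.x
T,S=(185,150),(670-400-400,110)
S=(270-100,110) # side crop offset: crop px starts at 400 => 400/4=100
F,G=(390,155),(270-100,280)
if __name__=="__main__":
    h=4
    sh=fit([("top",(-h,75,177),(49,335),T),("top",(-h,-75,177),(148,55),T),("top",(-h,-75,0),(230,95),T),("top",(-h,75,0),(152,325),T),
     ("top",(h,75,177),(35,333),T),("top",(h,-75,177),(135,47),T),
     ("side",(-h,75,177),(481,20),S),("side",(-h,-75,177),(698,55),S),("side",(-h,75,0),(484,251),S),("side",(-h,-75,0),(690,292),S)],[1.57,620,260,70],1)
    st=fit([("top",(-75,-55,14),(334,166),T),("top",(-75,55,14),(281,324),T),("top",(-58,0,182),(225,231),T),("side",(-58,0,182),(557,143),S),
     ("side",(-75,55,14),(483,367),S),("side",(-75,-55,14),(631,390),S)],[1.57,620,250],0)
    ft=fit([("top",(50,85,8),(53,141),F),("top",(50,-85,8),(327,136),F),("top",(-50,-85,8),(331,293),F),("top",(-50,85,8),(58,296),F),
     ("side",(-50,85,8),(444,106),G),("side",(50,85,8),(637,107),G),("side",(50,-85,8),(644,383),G),("side",(-50,-85,8),(427,384),G)],[0,450,-280],0)
E
python3 fit.py
```

```text
yaw deg 70.68 pos [519.8 249.1  54.7]
[[-0.5, 0.7], [0.2, -1.8], [1.0, -0.2], [0.2, 0.9], [-0.8, -0.1], [-0.4, -1.1], [-1.4, -0.2], [0.5, -0.1], [-0.7, 1.1], [-0.2, 0.8]]
yaw deg 72.51 pos [519.6 253.3]
[[0.6, -0.7], [1.0, 1.5], [-1.3, -0.8], [0.5, -0.3], [-2.4, -1.1], [-0.1, 0.5]]
yaw deg 0.10 pos [ 496.4 -260.9]
[[0.5, -0.4], [0.3, -0.5], [1.0, 0.2], [0.5, 0.5], [0.0, -0.9], [0.0, -0.9], [0.5, -0.2], [-0.8, -0.6]]
```

```bash
cat > refine.py <<'E'
from fit import *
t=cv2.imread("pics/top0.png").astype(int);s=cv2.imread("pics/side0.png").astype(int)
def mask(im,bx):
    m=np.zeros(im.shape[:2],np.uint8);x,y,w,h=bx
    r=im[y:y+h,x:x+w]; m[y:y+h,x:x+w]=((r[...,2]-r[...,0])>45)*255; return m
def poly(n,im,bx):
    m=mask(im,bx);c=max(cv2.findContours(m,0,1)[0],key=cv2.contourArea)
    h=cv2.convexHull(c);print(n,cv2.approxPolyDP(h,1.5,True)[:,0].tolist())
poly("top",t,(185,150,70,95));poly("side",s,(280,105,75,85))
m=mask(t,(185,150,70,95))
br=(m>0)&(t[...,2]>150)
ys,xs=np.nonzero(br);print(len(ys))
# strip: per-row centroid, only bright (top edge); restrict to left strip
P=[]
for v in range(165,230):
    u=np.nonzero(br[v])[0]
    if len(u): u=u[u<u.min()+6]; P.append((u.mean(),v))
P=np.array(P);k=np.polyfit(P[:,1],P[:,0],1);
print("strip",k,np.std(P[:,0]-np.polyval(k,P[:,1])))
A=[onz("top",(np.polyval(k,v),v),232) for v in(165,230)];d=A[0]-A[1];print(A,"yaw shield y axis->",np.degrees(np.arctan2(d[1],d[0]))+90)
E
python3 refine.py; python3 - <<'E'
import sys;sys.path.insert(0,'.')
from fit import *
import os;os.chdir('.')
t=cv2.imread("pics/top0.png");s=cv2.imread("pics/side0.png")
ims={}
for n,im in(("top",t),("side",s)): ims[n]=cv2.resize(im,None,fx=4,fy=4,interpolation=cv2.INTER_CUBIC)
def line(n,p,L,col):
    W=[Rz(p[0])@np.array(l,float)+np.array([p[1],p[2],p[3]]) for l in L]
    q=((proj(n,W)+.5)*4-.5).round().astype(int); cv2.polylines(ims[n],[q],False,col,1)
sh=[np.radians(71.5),519.7,251,56];st=[np.radians(72.5),519.6,253.3,0]
ft=[np.radians(.1),496.4,-260.9,0]
for n in ims:
    for x in(-4,4): line(n,sh,[(x,75,0),(x,75,177),(x,-75,177),(x,-75,0),(x,75,0)],(0,255,0))
    line(n,st,[(-75,-55,14),(75,-55,14),(75,55,14),(-75,55,14),(-75,-55,14)],(255,0,0))
    line(n,st,[(50,0,150),(-35,0,150),(-42,0,154),(-58,0,182)],(255,0,255))
    line(n,ft,[(-50,-85,8),(50,-85,8),(50,85,8),(-50,85,8),(-50,-85,8)],(0,255,0))
    for x in(-10,10): line(n,ft,[(x,-85,37),(x,85,37)],(0,0,255))
a=ims["top"][600:1000,740:1140];b=ims["side"][440:840,1080:1480]
a2=ims["top"][680:880,1560:1960];b2=ims["side"][1190:1390,1080:1480]
cv2.imwrite("pics/ov.png",np.vstack([np.hstack([a,b]),np.hstack([a2,b2])]))
E
```

```text
top [[221, 162], [241, 174], [221, 230], [194, 233], [217, 164]]
side [[290, 113], [345, 122], [341, 182], [291, 171]]
238
strip [ -0.35751748 277.44632867] 0.2145337840207981
[array([582.44040086, 227.11793741, 232.        ]), array([455.55296575, 272.39942007, 232.        ])] yaw shield y axis-> 70.36037717248588
```

View pics/ov.png

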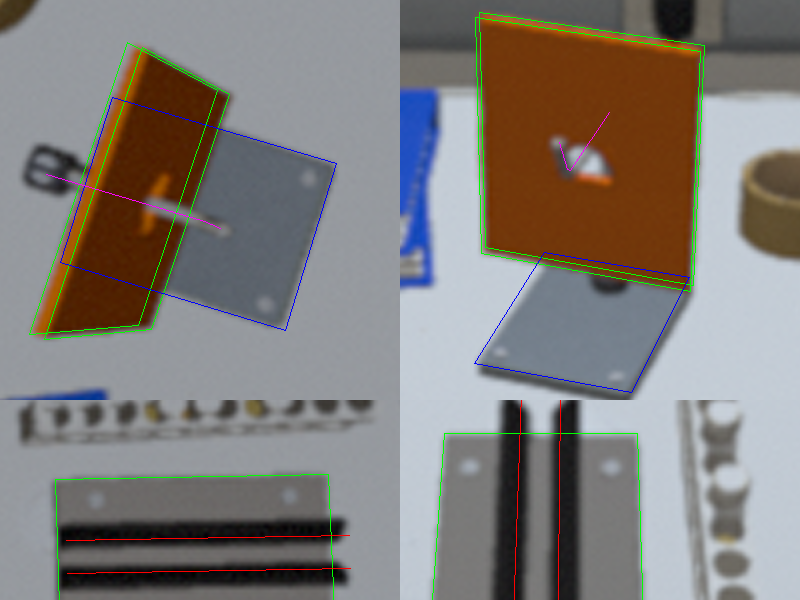

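The overlay matches the shield, hook and foot to about 1 px. The grasp is at (519.5, 249.5) with yaw 70.7°, and the foot is at (496.4, -260.9) with yaw 0.1°. I'll move above the shield with the fingers part open so they clear the barb.

Request:
jog_arm --delta_pos '[[0, 0, 50], [0, 0, 50], [0, 0, 50], [30, 52, 0], [30, 52, 0], [30, 52, 0], [30, 52, 0], [30, 52, 0], [6, 52, 0], [6, 52, 0], [6, 52, 0], [6, 52, 0], [6, 52, 0], [6, 52, 0], [6, 52, 0], [6, 52, 0], [6, 52, 0], [6, 52, 0], [6, 52, 0], [8, 52, 0]]' --delta_rot '[[0, 0, 0], [0, 0, 0], [0, 0, 0], [0, 0, 8], [0, 0, 8], [0, 0, 8], [0, 0, 8], [0, 0, 8], [0, 0, 8], [0, 0, 8], [0, 0, 8], [0, 0, 8], [0, 0, 8], [0, 0, 8], [0, 0, 8], [0, 0, 8], [0, 0, 8], [0, 0, 8], [0, 0, 8], [0, 0, 8]]' --grip 50 --newtons 40

```text
time: 2.6
eef_pos: [519.2, 251.2, 363.7]
tool_rot: [0.163, 0.987, -0.0, -0.0]
force: [1.0, -0.9, 0.3]
gripper_width: 0.551
grip_force: 0.0
```

Request:
jog_arm --delta_pos '[[0, 0, -40], [0, 0, -40], [0, 0, -40], [0, 0, -34], [0, 0, -20], [0, 0, 0]]' --delta_rot '[[0, 0, 0], [0, 0, 0], [0, 0, 0], [0, 0, 0], [0, 0, 0], [0, 0, 0]]'

```text
time: 3.35
eef_pos: [519.0, 249.1, 189.0]
tool_rot: [0.165, 0.986, -0.001, -0.001]
force: [-0.0, -0.5, -0.2]
gripper_width: 0.549
grip_force: 0.0
```

```bash
python3 - <<'E'
from h import *
t=arm.camera("top");s=arm.camera("side")
def c(im,x,y): return cv2.resize(cv2.cvtColor(im,cv2.COLOR_RGB2BGR)[y:y+110,x:x+100],None,fx=4,fy=4,interpolation=cv2.INTER_CUBIC)
cv2.imwrite("pics/g.png",np.hstack([c(t,185,145),c(s,270,95)]));st=arm.state();print(st["eef_pos"],st["joint_positions"],st["force"])
E
```

```text
[520.08782012 249.66416007 190.97937634] [ 4.07154777e-01  2.16922212e-01  1.99910145e+00  2.47077165e-06
  9.24470303e-01 -8.31489228e-01] [ 0.28201854 -0.40199652 -0.10367655]
```

View pics/g.png

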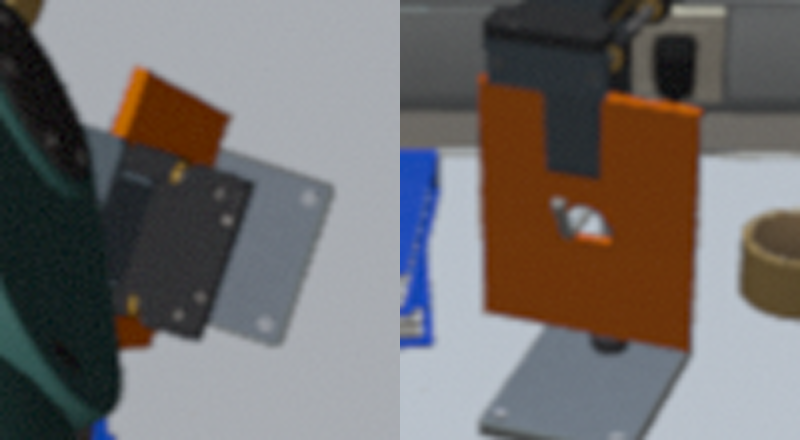

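The crop shows the fingers straddling the panel's upper part, with the front finger tip (573,178) above the hole (583,225) and clear of the hook tip (556,203). I'll close.

Request:
jog_arm --delta_pos '[[0, 0, 0], [0, 0, 0], [0, 0, 0], [0, 0, 0], [0, 0, 0], [0, 0, 0]]' --delta_rot '[[0, 0, 0], [0, 0, 0], [0, 0, 0], [0, 0, 0], [0, 0, 0], [0, 0, 0]]' --grip 4 --newtons 45

```text
time: 4.2
eef_pos: [519.5, 249.5, 190.0]
tool_rot: [0.165, 0.986, 0.0, 0.0]
force: [-0.2, 0.2, 0.9]
gripper_width: 0.084
grip_force: 45.0
```

```bash
python3 - <<'E'
from fit import *
print(tri(full((557,143),S),full((225,231),T)))
print("raw tops", onz("top",full((225,231),T),182), onz("side",full((557,143),S),182))
# same check on the shield's known top corners (grasped centre 519.5,249.5, z 234)
for a,b in(((481,20),(49,335)),((698,55),(148,55)),((484,251),(152,325)),((690,292),(230,95))): print(tri(full(a,S),full(b,T)))
E
```

```text
(array([500.59022407, 195.04680819, 182.69331383]), np.float64(0.5611930070920682))
raw tops [500.33972234 195.20139756 182.        ] [500.85491106 196.382793   182.        ]
(array([450.16924913, 269.28093572, 231.69193993]), np.float64(2.4654940131020284))
(array([586.90488591, 221.27473423, 230.79014638]), np.float64(2.292016443497057))
(array([449.70840056, 269.58884951,  58.51749506]), np.float64(0.22441877801277252))
(array([589.21035467, 222.85839301,  55.65010591]), np.float64(0.9802418259566975))
```

```bash
cat > plan.py <<'E'
import numpy as np
ex=np.array([.309,.951]);ey=np.array([-.951,.309])
W=[(-1.2,142,0,0),(-1.2,150,0,3),(-20,150,15,5),(-35,150,40,6),(-39.8,155.2,40,3),(-55.8,183.2,40,8),(-81,226.5,40,7)]
P=[W[0][:3]]
for a,b in zip(W,W[1:]):
    n=b[3]
    for i in range(1,n+1): P.append(tuple(np.array(a[:3])+(np.array(b[:3])-a[:3])*i/n))
pos=[]
for k,(x,z,t) in enumerate(P):
    r=np.radians(t); lat=1.2*min(1,max(0,(-x-1.2)/30))
    xy=(x+48*np.sin(r))*ex+lat*ey; pos.append([*xy,z+48*np.cos(r)])
pos=np.array(pos)-pos[0];q=np.round(pos,1);d=np.diff(q,axis=0).round(1)
a=np.array([p[2] for p in P]);rot=np.round(np.diff(a)[:,None]*[-.948,.318,0],2)
print(d.tolist());print(rot.tolist());print(q[-1])
E
python3 plan.py
```

```text
[[0.0, 0.0, 2.7], [0.0, 0.0, 2.6], [0.0, 0.0, 2.7], [-0.5, -1.1, -0.1], [-0.6, -1.2, -0.2], [-0.5, -1.1, -0.3], [-0.5, -1.2, -0.4], [-0.6, -1.2, -0.6], [0.2, 0.8, -1.1], [0.1, 0.7, -1.2], [0.1, 0.7, -1.5], [0.1, 0.5, -1.7], [0.1, 0.4, -2.0], [0.0, 0.3, -2.1], [-0.4, -1.6, 1.7], [-0.5, -1.5, 1.7], [-0.5, -1.5, 1.8], [-0.7, -1.9, 3.5], [-0.6, -1.9, 3.5], [-0.6, -1.9, 3.5], [-0.6, -1.9, 3.5], [-0.6, -1.9, 3.5], [-0.6, -1.9, 3.5], [-0.7, -1.9, 3.5], [-0.6, -1.9, 3.5], [-1.1, -3.4, 6.2], [-1.1, -3.5, 6.1], [-1.1, -3.4, 6.2], [-1.1, -3.4, 6.2], [-1.1, -3.4, 6.2], [-1.2, -3.5, 6.2], [-1.1, -3.4, 6.2]]
[[-0.0, 0.0, 0.0], [-0.0, 0.0, 0.0], [-0.0, 0.0, 0.0], [-2.84, 0.95, 0.0], [-2.84, 0.95, 0.0], [-2.84, 0.95, 0.0], [-2.84, 0.95, 0.0], [-2.84, 0.95, 0.0], [-3.95, 1.33, 0.0], [-3.95, 1.33, 0.0], [-3.95, 1.32, 0.0], [-3.95, 1.33, 0.0], [-3.95, 1.32, 0.0], [-3.95, 1.33, 0.0], [-0.0, 0.0, 0.0], [-0.0, 0.0, 0.0], [-0.0, 0.0, 0.0], [-0.0, 0.0, 0.0], [-0.0, 0.0, 0.0], [-0.0, 0.0, 0.0], [-0.0, 0.0, 0.0], [-0.0, 0.0, 0.0], [-0.0, 0.0, 0.0], [-0.0, 0.0, 0.0], [-0.0, 0.0, 0.0], [-0.0, 0.0, 0.0], [-0.0, 0.0, 0.0], [-0.0, 0.0, 0.0], [-0.0, 0.0, 0.0], [-0.0, 0.0, 0.0], [-0.0, 0.0, 0.0], [-0.0, 0.0, 0.0]]
[-16.3 -46.2  73.3]
```

Request:
jog_arm --delta_pos '[[0, 0, 2.7], [0, 0, 2.6], [0, 0, 2.7], [-0.5, -1.1, -0.1], [-0.6, -1.2, -0.2], [-0.5, -1.1, -0.3], [-0.5, -1.2, -0.4], [-0.6, -1.2, -0.6], [0, 0, 0]]' --delta_rot '[[0, 0, 0], [0, 0, 0], [0, 0, 0], [-2.84, 0.95, 0], [-2.84, 0.95, 0], [-2.84, 0.95, 0], [-2.84, 0.95, 0], [-2.84, 0.95, 0], [0, 0, 0]]'

```text
time: 5.32
eef_pos: [516.8, 244.0, 196.1]
tool_rot: [0.164, 0.978, -0.129, -0.02]
force: [0.0, 0.3, -2.4]
gripper_width: 0.083
grip_force: 45.0
```

Request:
jog_arm --delta_pos '[[0.2, 0.8, -1.1], [0.1, 0.7, -1.2], [0.1, 0.7, -1.5], [0.1, 0.5, -1.7], [0.1, 0.4, -2.0], [0, 0.3, -2.1], [0, 0, 0]]' --delta_rot '[[-3.95, 1.33, 0], [-3.95, 1.33, 0], [-3.95, 1.33, 0], [-3.95, 1.33, 0], [-3.95, 1.33, 0], [-3.95, 1.33, 0], [0, 0, 0]]'

```text
time: 6.2
eef_pos: [517.2, 247.3, 185.9]
tool_rot: [0.155, 0.927, -0.337, -0.054]
force: [-0.4, -0.4, -2.8]
gripper_width: 0.09
grip_force: 45.0
```

```bash
python3 - <<'E'
from h import *
t=arm.camera("top");s=arm.camera("side")
def c(im,x,y): return cv2.resize(cv2.cvtColor(im,cv2.COLOR_RGB2BGR)[y:y+110,x:x+100],None,fx=4,fy=4,interpolation=cv2.INTER_CUBIC)
cv2.imwrite("pics/b.png",np.hstack([c(t,185,145),c(s,270,95)]));st=arm.state();print(st["eef_pos"],st["tool_rot"],st["joint_positions"],st["force"],st["ft_torque"])
E
```

```text
[517.45872333 247.01270027 186.73422031] [ 0.15536396  0.9272506  -0.33642464 -0.05372918] [ 0.58876785  0.4901881   1.75838721 -0.40395179  1.48412627 -0.49066961] [ 0.23687901 -1.21029171 -2.53843801] [ 0.84642615 -0.42176586 -0.01137463]
```

View pics/b.png

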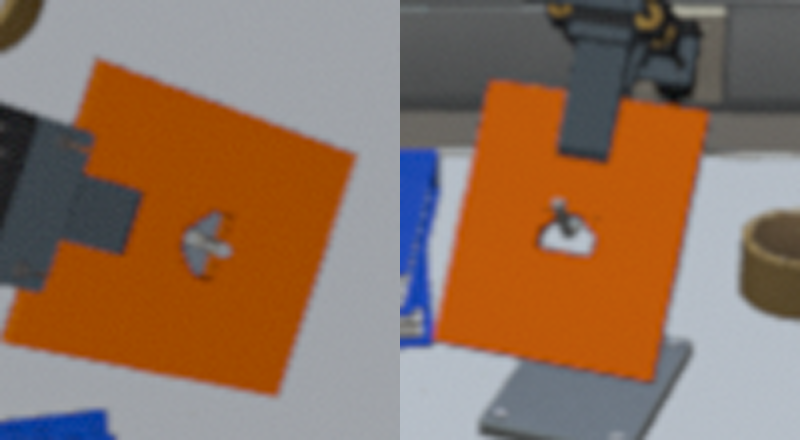

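The tilted shield hangs freely: the force is only its weight, about 2.6 N. The hook passes through the middle of the hole (top crop rod (210,243); side crop tip (557,203), hole (567,235)). I'll draw it out along the slope.

Request:
jog_arm --delta_pos '[[-0.4, -1.6, 1.7], [-0.5, -1.5, 1.7], [-0.5, -1.5, 1.8], [-0.7, -1.9, 3.5], [-0.6, -1.9, 3.5], [-0.6, -1.9, 3.5], [-0.6, -1.9, 3.5], [0, 0, 0]]' --delta_rot '[[0, 0, 0], [0, 0, 0], [0, 0, 0], [0, 0, 0], [0, 0, 0], [0, 0, 0], [0, 0, 0], [0, 0, 0]]'

```text
time: 7.3
eef_pos: [513.6, 234.8, 206.2]
tool_rot: [0.155, 0.927, -0.337, -0.054]
force: [-0.3, -0.6, -3.0]
gripper_width: 0.087
grip_force: 45.0
```

Request:
jog_arm --delta_pos '[[-0.6, -1.9, 3.5], [-0.6, -1.9, 3.5], [-0.7, -1.9, 3.5], [-0.6, -1.9, 3.5], [0, 0, 0]]' --delta_rot '[[0, 0, 0], [0, 0, 0], [0, 0, 0], [0, 0, 0], [0, 0, 0]]'

```text
time: 7.92
eef_pos: [511.1, 227.1, 220.2]
tool_rot: [0.155, 0.927, -0.337, -0.054]
force: [-0.3, -0.6, -2.7]
gripper_width: 0.083
grip_force: 45.0
```

Request:
jog_arm --delta_pos '[[-1.1, -3.4, 6.2], [-1.1, -3.5, 6.1], [-1.1, -3.4, 6.2], [-1.1, -3.4, 6.2], [-1.1, -3.4, 6.2], [-1.2, -3.5, 6.2], [-1.1, -3.4, 6.2], [-1.5, -5, 8.5], [0, 0, 0]]' --delta_rot '[[0, 0, 0], [0, 0, 0], [0, 0, 0], [0, 0, 0], [0, 0, 0], [0, 0, 0], [0, 0, 0], [0, 0, 0], [0, 0, 0]]'

```text
time: 9.05
eef_pos: [501.8, 198.0, 272.5]
tool_rot: [0.156, 0.927, -0.337, -0.053]
force: [0.1, 1.1, -3.3]
gripper_width: 0.081
grip_force: 45.0
```

The shield is free of the hook. I'll untilt, turn, and carry it above the foot.

Request:
jog_arm --delta_pos '[[0, -30, 4], [0, -30, 4], [0, -30, 4], [0, -30, 4], [0, -30, 4], [-0.6, -34, 0], [-0.6, -34, 0], [-0.6, -34, 0], [-0.6, -34, 0], [-0.6, -34, 0], [-0.6, -34, 0], [-0.6, -34, 0], [-0.6, -34, 0], [-0.5, -37.2, 0], [0, 0, -20], [0, 0, -20], [0, 0, -20], [0, 0, -20], [0, 0, 0], [0, 0, 0]]' --delta_rot '[[7.58, -2.546, 0], [7.58, -2.546, 0], [7.58, -2.546, 0], [7.58, -2.546, 0], [7.58, -2.546, 0], [0, 0, -7.88], [0, 0, -7.88], [0, 0, -7.88], [0, 0, -7.88], [0, 0, -7.88], [0, 0, -7.88], [0, 0, -7.88], [0, 0, -7.88], [0, 0, -7.86], [0, 0, 0], [0, 0, 0], [0, 0, 0], [0, 0, 0], [0, 0, 0], [0, 0, 0]]'

```text
time: 11.55
eef_pos: [496.7, -261.0, 212.1]
tool_rot: [0.707, 0.708, 0.0, 0.0]
force: [-0.0, -0.3, -1.6]
gripper_width: 0.086
grip_force: 45.0
```

```bash
python3 - <<'E'
from fit import *
t=arm.camera("top");s=arm.camera("side");st=arm.state();print(st["eef_pos"],st["tool_rot"],st["force"],st["ft_torque"])
R=cv2.Rodrigues
from scipy.spatial.transform import Rotation as Ro
print(Ro.from_quat(st["tool_rot"]).as_matrix().round(4))
e=st["eef_pos"]; yaw=np.radians(.1)
ims={}
for n,im in(("top",t),("side",s)): ims[n]=cv2.resize(cv2.cvtColor(im,cv2.COLOR_RGB2BGR),None,fx=4,fy=4,interpolation=cv2.INTER_CUBIC)
cv2.imwrite("pics/raw_top4.png",ims["top"]);cv2.imwrite("pics/raw_side4.png",ims["side"])
def line(n,o,L,col):
    W=[Rz(yaw)@np.array(l,float)+o for l in L]; q=((proj(n,W)+.5)*4-.5).round().astype(int); cv2.polylines(ims[n],[q],False,col,1)
o=np.array([e[0],e[1],e[2]-133]);f=np.array([496.4,-260.9,0])
for n in ims:
    for x in(-4,4): line(n,o,[(x,75,0),(x,75,177),(x,-75,177),(x,-75,0),(x,75,0)],(0,255,0))
    line(n,f,[(-50,-85,8),(50,-85,8),(50,85,8),(-50,85,8),(-50,-85,8)],(255,0,0))
cv2.imwrite("pics/p.png",np.hstack([ims["top"][620:1060,1560:1960],ims["side"][960:1400,1060:1460]]))
E
```

```text
[ 496.86004611 -261.20293929  212.54086153] [7.06599679e-01 7.07613219e-01 1.46627166e-04 6.36947085e-04] [ 0.52675603 -0.0971373  -1.95478964] [-0.00887907 -0.09234887  0.001286  ]
[[-1.4e-03  1.0e+00  1.1e-03]
 [ 1.0e+00  1.4e-03 -7.0e-04]
 [-7.0e-04  1.1e-03 -1.0e+00]]
```

View pics/p.png

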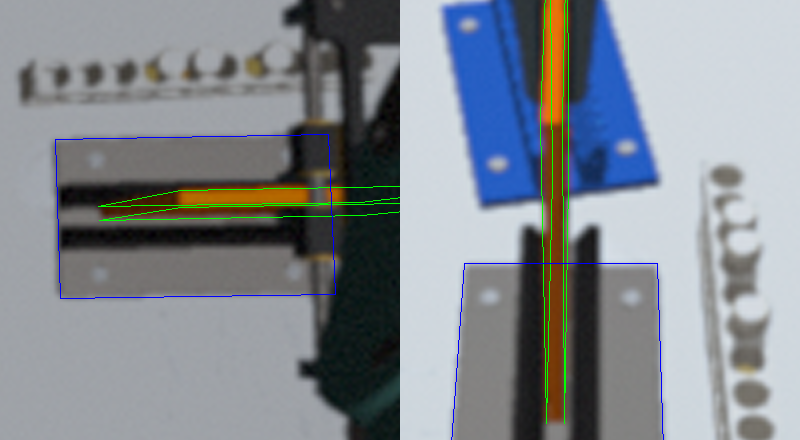

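The shield's green model matches its picture, and it sits over the slot mid-line (side crop shield foot at (555,420), slot mid at about (556,430)). I'll lower it into the mouth while watching the force.

Request:
jog_arm --delta_pos '[[0, 0, -20], [0, 0, -14], [0, 0, -6], [0, 0, -5], [0, 0, -5], [0, 0, -5], [0, 0, -4], [0, 0, 0]]' --delta_rot '[[0, 0, 0], [0, 0, 0], [0, 0, 0], [0, 0, 0], [0, 0, 0], [0, 0, 0], [0, 0, 0], [0, 0, 0]]'

```text
time: 12.65
eef_pos: [496.3, -260.9, 152.5]
tool_rot: [0.707, 0.708, -0.0, -0.0]
force: [-0.1, 0.6, -2.3]
gripper_width: 0.086
grip_force: 45.0
```

Request:
jog_arm --delta_pos '[[0, 0, -3], [0, 0, -3], [0, 0, -3], [0, 0, 0]]' --delta_rot '[[0, 0, 0], [0, 0, 0], [0, 0, 0], [0, 0, 0]]'

```text
time: 13.15
eef_pos: [496.3, -260.9, 143.5]
tool_rot: [0.707, 0.708, -0.0, -0.0]
force: [0.2, -0.3, -1.9]
gripper_width: 0.086
grip_force: 45.0
```

Request:
jog_arm --delta_pos '[[0, 0, -1], [0, 0, -1], [0, 0, 0]]' --delta_rot '[[0, 0, 0], [0, 0, 0], [0, 0, 0]]'

```text
time: 13.52
eef_pos: [496.4, -261.0, 141.7]
tool_rot: [0.707, 0.708, -0.0, 0.0]
force: [0.8, -0.1, -2.9]
gripper_width: 0.09
grip_force: 45.0
```

Still no floor contact, so I'll go on until the force rises.

Request:
jog_arm --delta_pos '[[0, 0, -0.7], [0, 0, -0.5], [0, 0, 0]]' --delta_rot '[[0, 0, 0], [0, 0, 0], [0, 0, 0]]'

```text
time: 13.9
eef_pos: [496.6, -261.1, 141.2]
tool_rot: [0.707, 0.708, -0.0, 0.0]
force: [-3.0, 1.1, 7.4]
gripper_width: 0.084
grip_force: 45.0
```

The floor is reached, with about 10 N of contact. I'll open and retreat straight up.

Request:
jog_arm --delta_pos '[[0, 0, 0], [0, 0, 0], [0, 0, 0], [0, 0, 0]]' --delta_rot '[[0, 0, 0], [0, 0, 0], [0, 0, 0], [0, 0, 0]]' --grip 40

```text
time: 14.4
eef_pos: [496.4, -261.0, 140.5]
tool_rot: [0.707, 0.708, -0.0, -0.0]
force: [-0.3, 0.7, -0.3]
gripper_width: 0.435
grip_force: 0.0
```

Request:
jog_arm --delta_pos '[[0, 0, 20], [0, 0, 30], [0, 0, 40], [0, 0, 40], [-20, 20, 30], [-30, 50, 20], [-30, 50, 0], [0, 50, 0], [0, 50, 0], [0, 0, 0]]' --delta_rot '[[0, 0, 0], [0, 0, 0], [0, 0, 0], [0, 0, 0], [0, 0, 0], [0, 0, 0], [0, 0, 0], [0, 0, 0], [0, 0, 0], [0, 0, 0]]'

```text
time: 15.65
eef_pos: [416.2, -38.7, 321.9]
tool_rot: [0.705, 0.709, 0.001, 0.001]
force: [0.1, 0.6, -0.1]
gripper_width: 0.437
grip_force: 0.0
```

```bash
python3 - <<'E'
from fit import *
t=arm.camera("top");s=arm.camera("side");st=arm.state();print(st["eef_pos"],st["force"])
yaw=np.radians(.1);ims={}
for n,im in(("top",t),("side",s)): ims[n]=cv2.resize(cv2.cvtColor(im,cv2.COLOR_RGB2BGR),None,fx=4,fy=4,interpolation=cv2.INTER_CUBIC)
def line(n,o,L,col):
    W=[Rz(yaw)@np.array(l,float)+o for l in L]; q=((proj(n,W)+.5)*4-.5).round().astype(int); cv2.polylines(ims[n],[q],False,col,1)
o=np.array([496.4,-260.9,8])
for n in ims:
    for x in(-4,4): line(n,o,[(x,75,0),(x,75,177),(x,-75,177),(x,-75,0),(x,75,0)],(0,255,0))
cv2.imwrite("pics/end.png",np.hstack([ims["top"][620:1060,1560:1960],ims["side"][960:1400,1060:1460]]))
E
```

```text
[416.47514266 -40.86210822 321.50319809] [ 0.68003981  0.25888845 -0.37556026]
```

View pics/end.png

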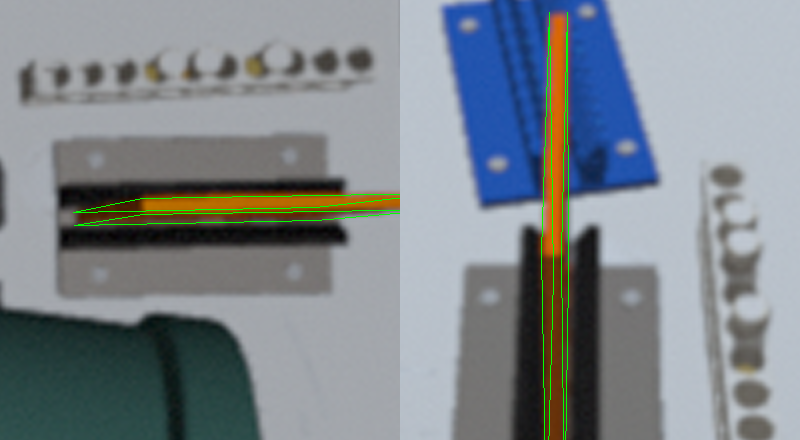

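The shield stands in the slot and matches the model to within 1 px (top crop ends (75,215) and (142,197)). The rack has not moved and the arm is clear.

```bash
python3 -c "
from cell import arm
print(arm.sign_off())"
```

```text
the job is handed in; nothing more can be done
None
```

The amber shield is off the hook and standing upright in the grey slotted foot, fully down, centred to within about 1 px (2–3 mm) in the last pictures and released; the rack was not moved and the job was handed in at about 16 s.

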